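# Free the sprung locker lid and hold it just under its balance point

## Robot

A 6-joint arm with a two-finger parallel gripper is mounted at the origin on a cart in front of the work surface, level with it; the furniture and walls round the work are solid. World frame = base frame: x ahead of the robot, y to its left, z up, the work surface at z = 0. Lengths are in m, angles in rad, forces in N, time in s.
With the tool pointing down it reaches from about 0.425 to 0.95 m from the base axis. Payload 3.5 kg.
Tool frame: the origin (TCP) lies between the finger pads; the fingertips stand 25 mm ahead of it and the grasp point (between the pads) lies 6 mm ahead of it (ctrl.finger_overhang is the distance from the TCP to the fingertips, in m); x points along the fingers, y is the direction in which the jaws open and shut, and the axes are right-handed (so a half turn about x gives the same grasp; the last joint's range is limited). The gripper opens to 85 mm and grips with 20 to 120 N. Pads are 22 mm wide; open, the fingers measure 114 mm over their backs; the gripper's body (76 mm by 85 mm) begins 54 mm behind the grasp point. The pads swing forward as they close: fully open they stand 13 mm farther back than shut.
Start: joints at [-1.424, 0.286, 1.577, -0, 1.279, -0.15], TCP at [0.197, -0.645, 0.256] pointing down, gripper open.
Joint ranges: [-2.77, 2.77], [-0.9, 2.22], [0.21, 2.48], [-1.53, 4.67], [0.24, 2.81], [-2.84, 2.84]. Speed limits (rad/s): [2.79, 2.79, 3.14, 3.14, 3.14, 3.14].

## Interface

Orientations are given as a unit quaternion [x, y, z, w].
In Python, from plant import ctrl gives the robot as it stands.
- The arm moves only by the tool play_rows, never from a script. Its argument "targets" is a list of rows, each an object with "delta_pos": the shift along the world's x, y, z normalised to -1 to 1, where 1 is 1000 mm, a list of three; "delta_rot": the turn, a rotation vector about the world's x, y, z normalised to -1 to 1, where 1 is pi rad, a list of three; "claw": the finger opening in mm, from 0 to 85.4. In form: [{"delta_pos": [tx, ty, tz], "delta_rot": [wx, wy, wz], "claw": claw}, ...]. A call has 1 to 20 rows; each row is the pose to reach, as a shift and turn from the pose measured when the call began, turning the shorter way round; what a row does not reach only later rows make up. A row lasts 1/12 s, in which the tool goes at most 41.7 mm and 7.16 degrees, less where a joint would pass 70% of its speed; a pose out of reach is approached as far as the arm can. A call with a number of a shift or a turn outside -1 to 1 is refused whole. A call with a gripper value outside its range is refused whole. The fingers move at their own pace and stop on an object; "newtons" is the grip in N (left out, the last holds). Time passes only in rows, so rows that repeat a pose let the fingers close. It gives the time, the measured TCP pose, the force and the opening at its end, in the units of the state.
- ctrl.get_state(): the state, without advancing time (a new reading comes with each control period).
- ctrl.read_camera(name): name is "side" or "top" or "wrist"; returns the picture (400x640x3 uint8, blue, green, red); there is no depth.
- ctrl.calibration(name): a dict with "fx", "fy", "cx", "cy" (pixels), "k1" (the pictures are not rectified: a ray, as slopes to the right and down, at radius r is drawn at 1 + k1 r^2 times it, then the intrinsics apply), "camera_from_world" (4x4, takes a point from world to camera coordinates). Camera axes: x right, y down, z forward; pixel columns grow to the right and rows downward; lengths in m; the calibration is good to about 2 mm. A picture is of the moment at which its call begins: read the wrist's pose just before it. calibration takes no time and is no camera call; for the wrist camera it gives the pose at the moment of the call.
- ctrl.sign_off(): hands the job in, once; it reports no verdict.
The state is a dict: "time": time; "qpos": joint angles; "dq": joint speeds; "joint_efforts": joint torques, N m; "eef_pos": TCP position; "tcp_rot": TCP orientation; "contact_force": force on the tool from outside, world axes, zero at the start; "wrist_torque": the same for the moment, N m; "opening": opening from 0.0 (shut) to 1.0 (fully open).
Only numpy, scipy, OpenCV 4.12 (cv2) and the standard library are available. Lean on these libraries where they do the work, as an engineer would, in place of code of your own. Each camera call takes 0.05 s, during which the arm holds its last target. There are 200 camera calls.

## Task

I want to set the springs of the bench locker's lid. Swing the cam lever at its right side all the way over so that the bolt is drawn off the lid, raise the lid by its bar handle past its balance point (about 50 degrees open) without letting it spring wide open, then bring it back to just below that point, about 45 degrees open, and keep holding it there: finish with the fingers still on the lid, because it drops shut if let go. Leave the other things on the bench where they are.

Things in the scene. Friction and masses are not known exactly. Their poses are not given: they have to be found in the camera images.
- locker: bench locker, fixed to the bench: plywood case 180 mm deep (x) x 220 mm wide (y) x 100 mm high, with a plywood pedestal 70 x 62 x 107 mm at its right (-y) side that carries a bolt housing (top 126 mm above the bench) and the cam lever. Origin at the centre of the case's underside, on the bench; x points from its front (the side with the bar handle, towards the robot) to the hinges at its back, y to its left, z up. Its position and yaw vary.
- lid (a joint): angle of the 6 mm dark steel lid about its back edge, rad: 0 shut, growing as it opens upward, 1.7 at its stop. Weight and hinge springs balance at 0.873 rad (50 degrees): below that the released lid falls shut, above it the released lid swings open by itself. Moving it by the bar takes under 2 N once the bolt is off. While the bolt is over it, it lifts only about 0.03 rad.
- lid_hinge (a point): point on the lid's hinge axis, at the middle of the case's width, 90 mm behind the case's centre and 103 mm above the bench; the axis is level, along the locker's y
- lid_bar (a point): middle of the straight round bar of the lid's handle (bar 12 mm thick, 110 mm long between its two arms, parallel to the hinge axis, 232 mm from the hinge axis, 50 mm clear of the lid's front edge to the bar's centre, 107 mm above the bench with the lid shut). It turns with the lid; being round, it can turn between the fingers.
- lever (a joint): angle of the cam lever about its upright pivot, rad: 0 (it starts at 0 to 0.15) points to the front, bolt over the lid's right edge; it turns to the right (counter-clockwise seen from above) to its stop at 1.57, pointing away from the case, bolt drawn clear (clear from 0.95 on). It takes about 2 N at the knob and stays where it is left.
- lever_knob (a point): centre of the upright round black knob at the end of the cam lever (20 mm thick, 34 mm tall, its middle about 157 mm above the bench, standing on the 10 mm thick lever arm whose top is 140 mm above the bench), 65 mm from the lever's pivot. The pivot lies in the locker's frame at x = -50 mm, y = -145 mm.
- wax: bystander: round flat tin, 66 mm across, 25 mm high, origin under its centre
- masking: bystander: roll of tape lying flat, 92 mm across, 22 mm high, origin under its centre
- glue_one: bystander: white glue bottle with a spout, 47 mm across, 135 mm high, origin under its centre
- lube: bystander: small squat jar with a dark lid, 44 mm across, 55 mm high, origin under its centre

How it is judged:
By the outcome, as a careful person would: the job done as asked, in the order asked, and still so for the second after the job is handed in, while the arm keeps its last pose, push and grip.
It also fails if it takes over 50 s, if anything falls off the work surface, if the arm or the gripper's body presses on something with over 40 N, if the wrist force passes 120 N, or if a joint passes its speed limit or range.

## Working session

There is one attempt and no reset: what is moved stays moved. The work goes in short steps, Python scripts to look and compute and a tool call to move; the robot and the scene stay as the last step left them, time stands still between calls to the robot, and variables do not carry over. Pictures are saved under pics/ and viewed, about 8 in all and at most 12, crops included, and the job is handed in when it is done.

Besides the shell and the picture viewer there is one more tool, called after "Emit:" as name(argument=value, ...), one argument or row to a line, values as JSON. play_rows: Moves the arm, as the interface text tells. Its arguments: {"type":"object","properties":{"targets":{"type":"array"},"newtons":{"type":"number"}},"required":["targets"]}

```bash
ls; mkdir -p pics
cat > h.py <<'E'
import numpy as np, cv2
from plant import ctrl
def snap(name,fn):
    c=ctrl.calibration(name); im=ctrl.read_camera(name); cv2.imwrite('pics/'+fn+'.png',im); np.save('pics/'+fn+'.npy',np.array([c['fx'],c['fy'],c['cx'],c['cy'],c['k1'],*np.array(c['camera_from_world']).ravel()])); return im
def ray(fn,u,v):
    a=np.load('pics/'+fn+'.npy'); K=np.array([[a[0],0,a[2]],[0,a[1],a[3]],[0,0,1]]); T=a[5:].reshape(4,4)
    p=cv2.undistortPoints(np.array([[[u,v]]],float),K,np.array([a[4],0,0,0]))[0,0]
    R=T[:3,:3]; return -R.T@T[:3,3], R.T@np.array([p[0],p[1],1])
def onz(fn,u,v,z):
    o,d=ray(fn,u,v); return o+d*(z-o[2])/d[2]
def proj(fn,P):
    a=np.load('pics/'+fn+'.npy'); K=np.array([[a[0],0,a[2]],[0,a[1],a[3]],[0,0,1]]); T=a[5:].reshape(4,4)
    return cv2.projectPoints(np.array(P,float).reshape(-1,1,3),cv2.Rodrigues(T[:3,:3])[0],T[:3,3],K,np.array([a[4],0,0,0]))[0][:,0]
E
python3 - <<'E'
from h import *
snap('top','top0'); snap('side','side0')
print(ctrl.get_state(), ctrl.finger_overhang)
E
```

```text
pics
{'time': 0.1, 'qpos': array([-1.42404418e+00,  2.87091047e-01,  1.57802666e+00, -1.84893914e-05,
        1.27861004e+00, -1.50018006e-01]), 'dq': array([ 0.00104201, -0.00020458, -0.00166506,  0.0014984 ,  0.0001587 ,
        0.00158611]), 'joint_efforts': array([ 2.83533400e-04, -4.07297015e+01, -2.93699563e+01, -1.78418495e-04,
        3.43464242e-03,  1.58480469e-05]), 'eef_pos': array([ 0.19732505, -0.64494709,  0.25507827]), 'tcp_rot': array([-0.69933077, -0.10529617,  0.69934082, -0.10378641]), 'contact_force': array([ 0.40619494,  0.51035858, -0.04338798]), 'wrist_torque': array([-0.00793671, -0.01412799,  0.02850153]), 'opening': 0.9966899726744729} 0.025
```

View pics/top0.png

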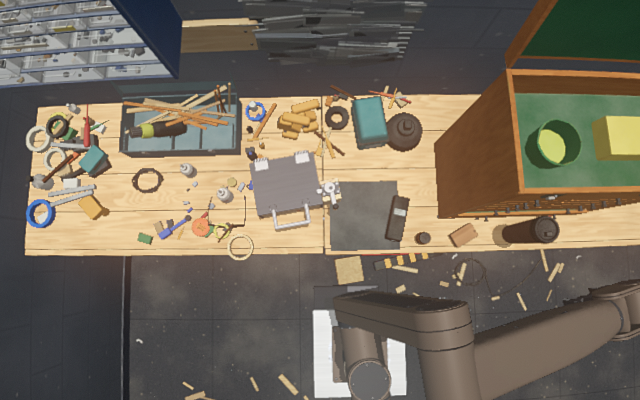

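View pics/side0.png

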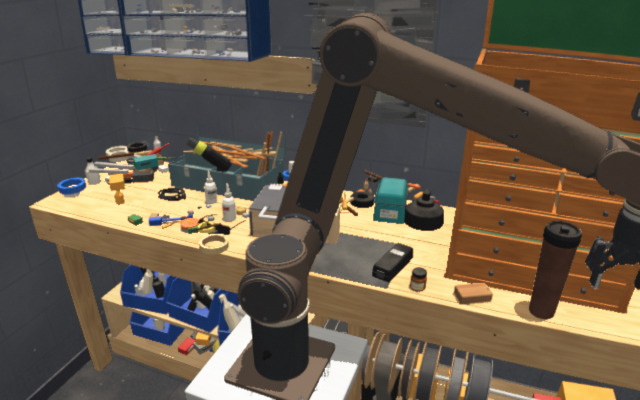

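The top view shows the locker near (285,185), its bar near (293,222) and the lever near (330,192). I'll enlarge that area.

Run:
```python
from h import *
im=cv2.imread('pics/top0.png')[140:240,235:365]
cv2.imwrite('pics/c0.png',cv2.resize(im,None,fx=6,fy=6,interpolation=cv2.INTER_CUBIC))
for n,u,v,z in [('bar',293,224,.107),('lever',330,192,.14),('lidc',285,185,.106)]: print(n,onz('top0',u,v,z).round(3))
```

```text
bar [0.443 0.218 0.107]
lever [0.543 0.094 0.14 ]
lidc [0.575 0.244 0.106]
```

View pics/c0.png

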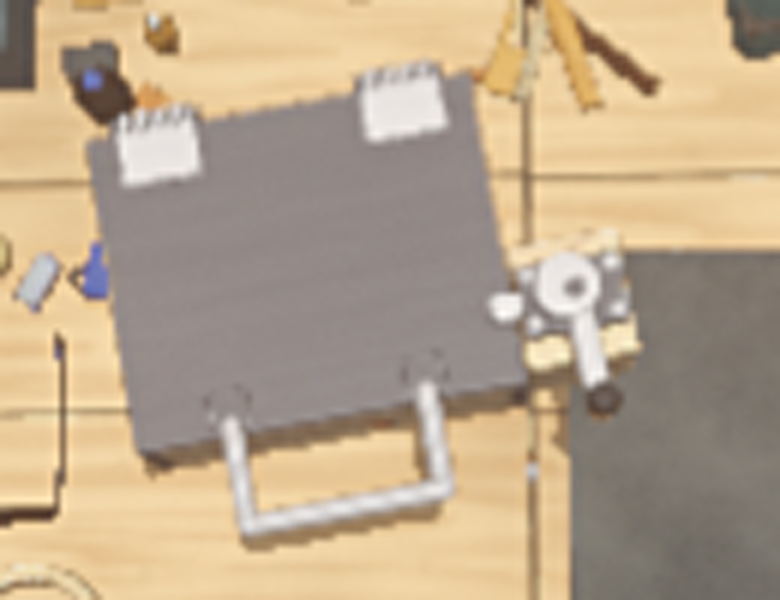

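The crop shows the bar's ends at (252,524) and (445,490), the knob at (605,396), the pivot cap at (569,283) and the lid's four corners.

Run:
```python
from h import *
f=lambda u,v,z: onz('top0',235+u/6-.4,140+v/6-.4,z)
b1,b2=f(252,524,.107),f(445,490,.107)
k=f(605,396,.174);p=f(569,283,.15)
c=[f(88,145,.106),f(470,75,.106),f(520,385,.106),f(150,455,.106)]
print('bar',b1,b2,(b1+b2)/2,'knob',k,'piv',p); print(np.array(c),np.linalg.norm(b1-b2))
Y=(b1-b2);yaw=np.arctan2(-Y[0],Y[1]);print('yaw bar',yaw)
for a,b in((0,1),(3,2)):
  Y=c[a]-c[b];print(np.arctan2(-Y[0],Y[1]),np.linalg.norm(Y))
for a,b in((0,3),(1,2)):
  X=c[a]-c[b];print(np.arctan2(X[1],X[0]),np.linalg.norm(X))
C=ctrl.calibration('wrist');print(C)
```

```text
bar [0.4345164  0.27191154 0.107     ] [0.45154387 0.16523254 0.107     ] [0.44303013 0.21857204 0.107     ] knob [0.49411545 0.07800021 0.174     ] piv [0.55872362 0.09532512 0.15      ]
[[0.65044858 0.36530871 0.106     ]
 [0.6867961  0.1483141  0.106     ]
 [0.50928437 0.12291693 0.106     ]
 [0.47371594 0.32875275 0.106     ]] 0.10802936289857887
yaw bar 0.1582789767001767
0.16596351423841857 0.2200177342615272
0.171110220075217 0.20888632876172505
0.20396688108897332 0.18047371640415263
0.14210875676787646 0.17931935360396478
{'fx': 302.04216604410135, 'fy': 302.04216604410135, 'cx': 322.3395478539338, 'cy': 192.62344961437643, 'k1': -0.009263866062931756, 'camera_from_world': array([[ 0.29198577, -0.95642067, -0.00195375, -0.67335108],
       [-0.90483426, -0.27689763,  0.32342335, -0.04128015],
       [-0.30986977, -0.0926672 , -0.94625235,  0.38134739],
       [ 0.        ,  0.        ,  0.        ,  1.        ]])}
```

Run:
```python
from h import *
from scipy.spatial.transform import Rotation as R
def tri(a,b):
    (o1,d1),(o2,d2)=ray('top0',*a),ray('side0',*b)
    s=np.linalg.lstsq(np.c_[d1,-d2],o2-o1,rcond=None)[0]
    return (o1+d1*s[0]).round(3),(o2+d2*s[1]).round(3)
print('thermos top',tri((545,230),(563,230)),'base',onz('side0',547,312,0))
print('drawer corner',tri((519,193),(519,20)), onz('top0',438,215,0))
s=ctrl.get_state();r=R.from_quat(s['tcp_rot']);print(r.as_matrix().round(3))
Ey=np.array([-np.sin(.165),np.cos(.165),0]);Ex=np.array([np.cos(.165),np.sin(.165),0])
for sg in(1,-1):
    y=sg*Ex;x=np.array([0,0,-1.]);M=np.c_[x,y,np.cross(x,y)]
    print(sg,((R.from_matrix(M)*r.inv()).as_rotvec()/np.pi).round(4))
```

```text
thermos top (array([ 0.399, -0.555,  0.247]), array([ 0.399, -0.558,  0.249])) base [ 0.40727948 -0.57717681  0.        ]
drawer corner (array([ 0.455, -0.271,  0.65 ]), array([ 0.456, -0.379,  0.706])) [ 0.47399537 -0.29787158  0.        ]
[[-0.     0.292 -0.956]
 [ 0.002 -0.956 -0.292]
 [-1.    -0.002 -0.   ]]
1 [-0.0005 -0.0006  0.4581]
-1 [-6.000e-04  5.000e-04 -5.419e-01]
```

Emit:
play_rows(
  targets=[
    {"delta_pos": [0.113, 0.245, 0.065], "delta_rot": [0, 0, 0.15], "claw": 50},
    {"delta_pos": [0.113, 0.245, 0.065], "delta_rot": [0, 0, 0.15], "claw": 50},
    {"delta_pos": [0.113, 0.245, 0.065], "delta_rot": [0, 0, 0.15], "claw": 50},
    {"delta_pos": [0.113, 0.245, 0.065], "delta_rot": [0, 0, 0.15], "claw": 50},
    {"delta_pos": [0.113, 0.245, 0.065], "delta_rot": [0, 0, 0.15], "claw": 50},
    {"delta_pos": [0.113, 0.245, 0.065], "delta_rot": [0, 0, 0.15], "claw": 50},
    {"delta_pos": [0.113, 0.245, 0.065], "delta_rot": [0, 0, 0.15], "claw": 50},
    {"delta_pos": [0.173, 0.445, 0.065], "delta_rot": [0, 0, 0.3], "claw": 50},
    {"delta_pos": [0.173, 0.445, 0.065], "delta_rot": [0, 0, 0.3], "claw": 50},
    {"delta_pos": [0.173, 0.445, 0.065], "delta_rot": [0, 0, 0.3], "claw": 50},
    {"delta_pos": [0.173, 0.445, 0.065], "delta_rot": [0, 0, 0.3], "claw": 50},
    {"delta_pos": [0.173, 0.445, 0.065], "delta_rot": [0, 0, 0.3], "claw": 50},
    {"delta_pos": [0.173, 0.445, 0.065], "delta_rot": [0, 0, 0.3], "claw": 50},
    {"delta_pos": [0.253, 0.645, 0.065], "delta_rot": [0, 0, 0.458], "claw": 50},
    {"delta_pos": [0.253, 0.645, 0.065], "delta_rot": [0, 0, 0.458], "claw": 50},
    {"delta_pos": [0.253, 0.645, 0.065], "delta_rot": [0, 0, 0.458], "claw": 50},
    {"delta_pos": [0.253, 0.645, 0.065], "delta_rot": [0, 0, 0.458], "claw": 50},
    {"delta_pos": [0.253, 0.645, 0.065], "delta_rot": [0, 0, 0.458], "claw": 50},
    {"delta_pos": [0.253, 0.645, 0.065], "delta_rot": [0, 0, 0.458], "claw": 50},
    {"delta_pos": [0.253, 0.645, 0.065], "delta_rot": [0, 0, 0.458], "claw": 50},
  ],
  newtons=25,
)

```text
time: 1.77
eef_pos: [0.4505, 0.0022, 0.3195]
tcp_rot: [0.455, 0.542, -0.457, 0.54]
contact_force: [-0.7, -0.5, -0.5]
opening: 0.582
```

Run:
```python
from h import *
snap('wrist','w1')
s=ctrl.get_state();print(s['time'],s['eef_pos'],s['tcp_rot'],s['qpos'],s['contact_force'])
```

```text
1.8167 [0.45024828 0.00066649 0.31952286] [ 0.45549695  0.54088273 -0.45737583  0.53923626] [-2.23878692e-01 -2.74124984e-01  2.02523655e+00 -1.30933931e-03
  1.39377074e+00 -3.91088000e-01] [-0.28322567 -1.18377216  0.20927008]
```

View pics/w1.png

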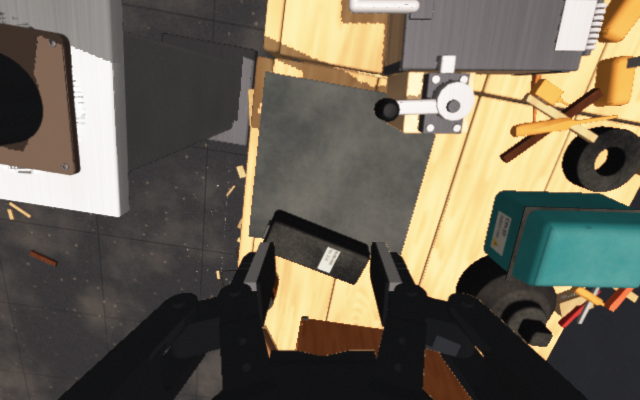

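Wrist picture: knob top at (386,109), pivot cap at (455,100), lever pointing to the front.

Run:
```python
from h import *
from scipy.spatial.transform import Rotation as R
print('knob',onz('w1',386,109,.174),'piv',onz('w1',455,99,.15))
print('wrist',proj('w1',[.494,.078,.174]))
r=R.from_quat(ctrl.get_state()['tcp_rot']);print(r.as_matrix().round(3))
```

```text
knob [0.49169065 0.078724   0.174     ] piv [0.55659168 0.09740126 0.15      ]
wrist [[388.46509105 110.35490745]]
[[-0.003  0.986  0.167]
 [-0.001  0.167 -0.986]
 [-1.    -0.004 -0.   ]]
```

Emit:
play_rows(
  targets=[
    {"delta_pos": [0.042, 0.078, -0.08], "delta_rot": [0, 0, 0], "claw": 50},
    {"delta_pos": [0.042, 0.078, -0.08], "delta_rot": [0, 0, 0], "claw": 50},
    {"delta_pos": [0.042, 0.078, -0.08], "delta_rot": [0, 0, 0], "claw": 50},
    {"delta_pos": [0.042, 0.078, -0.08], "delta_rot": [0, 0, 0], "claw": 50},
    {"delta_pos": [0.042, 0.078, -0.115], "delta_rot": [0, 0, 0], "claw": 50},
    {"delta_pos": [0.042, 0.078, -0.149], "delta_rot": [0, 0, 0], "claw": 50},
    {"delta_pos": [0.042, 0.078, -0.149], "delta_rot": [0, 0, 0], "claw": 50},
    {"delta_pos": [0.042, 0.078, -0.149], "delta_rot": [0, 0, 0], "claw": 14},
    {"delta_pos": [0.042, 0.078, -0.149], "delta_rot": [0, 0, 0], "claw": 14},
    {"delta_pos": [0.042, 0.078, -0.149], "delta_rot": [0, 0, 0], "claw": 14},
    {"delta_pos": [0.042, 0.078, -0.149], "delta_rot": [0, 0, 0], "claw": 14},
    {"delta_pos": [0.042, 0.078, -0.149], "delta_rot": [0, 0, 0], "claw": 14},
    {"delta_pos": [0.042, 0.078, -0.149], "delta_rot": [0, 0, 0], "claw": 14},
  ],
  newtons=25,
)

```text
time: 2.9
eef_pos: [0.4946, 0.078, 0.1733]
tcp_rot: [0.457, 0.539, -0.456, 0.541]
contact_force: [4.2, -2.2, 3.2]
opening: 0.223
```

Run:
```python
from h import *
snap('wrist','w2')
s=ctrl.get_state();print(s['time'],s['eef_pos'],s['opening']*85.4,s['contact_force'])
e=s['eef_pos'];P=np.array([.557,.0945])
# arc about P from the knob, ending 1.57 in locker yaw .165
k=np.array([.4925,.0785]);d=k-P;a0=np.arctan2(d[1],d[0])%(2*np.pi);a1=np.pi+.165+1.57
print(a0-np.pi-.165,np.linalg.norm(d))
for a in np.linspace(a0,a1+.02,13)[1:]:
    q=P+.065*np.array([np.cos(a),np.sin(a)]);print((q-e[:2]).round(4))
```

```text
2.95 [0.49457887 0.07806555 0.17331242] 18.782439826964286 [ 5.28086875 -2.14579694  2.11102975]
0.07815384763413394 0.06645487190567752
[ 0.0018 -0.007 ]
[ 0.0052 -0.0144]
[ 0.0096 -0.0214]
[ 0.0147 -0.0277]
[ 0.0207 -0.0334]
[ 0.0273 -0.0382]
[ 0.0344 -0.0422]
[ 0.042  -0.0453]
[ 0.0499 -0.0473]
[ 0.058  -0.0484]
[ 0.0662 -0.0485]
[ 0.0743 -0.0475]
```

View pics/w2.png

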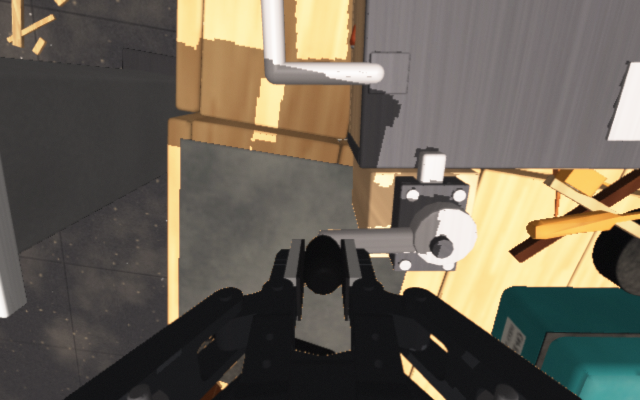

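The knob is between the pads (picture centre, about (322,262)). Next I swing it along the arc.

Emit:
play_rows(
  targets=[
    {"delta_pos": [0.002, -0.007, 0], "delta_rot": [0, 0, 0], "claw": 14},
    {"delta_pos": [0.005, -0.014, 0], "delta_rot": [0, 0, 0], "claw": 14},
    {"delta_pos": [0.0095, -0.0215, 0], "delta_rot": [0, 0, 0], "claw": 14},
    {"delta_pos": [0.0145, -0.0275, 0], "delta_rot": [0, 0, 0], "claw": 14},
    {"delta_pos": [0.0205, -0.0335, 0], "delta_rot": [0, 0, 0], "claw": 14},
    {"delta_pos": [0.0275, -0.038, 0], "delta_rot": [0, 0, 0], "claw": 14},
    {"delta_pos": [0.0345, -0.042, 0], "delta_rot": [0, 0, 0], "claw": 14},
    {"delta_pos": [0.042, -0.045, 0], "delta_rot": [0, 0, 0], "claw": 14},
    {"delta_pos": [0.05, -0.0475, 0], "delta_rot": [0, 0, 0], "claw": 14},
    {"delta_pos": [0.058, -0.0485, 0], "delta_rot": [0, 0, 0], "claw": 14},
    {"delta_pos": [0.066, -0.0485, 0], "delta_rot": [0, 0, 0], "claw": 14},
    {"delta_pos": [0.074, -0.0475, 0], "delta_rot": [0, 0, 0], "claw": 14},
    {"delta_pos": [0.077, -0.047, 0], "delta_rot": [0, 0, 0], "claw": 14},
    {"delta_pos": [0.077, -0.047, 0], "delta_rot": [0, 0, 0], "claw": 14},
  ],
)

```text
time: 4.12
eef_pos: [0.5695, 0.0267, 0.1729]
tcp_rot: [0.451, 0.54, -0.46, 0.542]
contact_force: [-6.0, -13.1, 1.6]
opening: 0.226
```

Run:
```python
from h import *
snap('wrist','w3'); s=ctrl.get_state();print(s['eef_pos'],s['opening']*85.4,s['contact_force'])
cv2.imwrite('pics/c3.png',cv2.imread('pics/w3.png')[100:400,150:550])
```

```text
[0.56944579 0.02665137 0.17288144] 18.37317461312382 [ -5.61799447 -12.25960187   1.12261098]
```

View pics/c3.png

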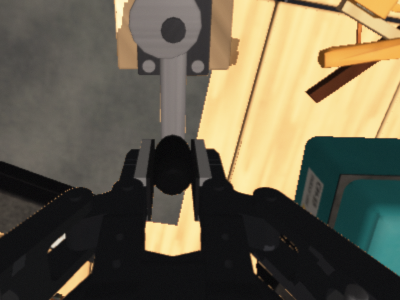

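Emit:
play_rows(
  targets=[
    {"delta_pos": [0, 0, 0], "delta_rot": [0, 0, 0], "claw": 50},
    {"delta_pos": [0, 0, 0], "delta_rot": [0, 0, 0], "claw": 50},
    {"delta_pos": [0, 0, 0], "delta_rot": [0, 0, 0], "claw": 50},
    {"delta_pos": [0, 0, 0.04], "delta_rot": [0, 0, 0], "claw": 50},
    {"delta_pos": [0, 0, 0.08], "delta_rot": [0, 0, 0], "claw": 50},
    {"delta_pos": [0, 0, 0.1], "delta_rot": [0, 0, 0], "claw": 50},
    {"delta_pos": [-0.1265, 0.192, 0.08], "delta_rot": [0, 0, 0], "claw": 50},
    {"delta_pos": [-0.1265, 0.192, 0.08], "delta_rot": [0, 0, 0], "claw": 50},
    {"delta_pos": [-0.1265, 0.192, 0.08], "delta_rot": [0, 0, 0], "claw": 50},
    {"delta_pos": [-0.1265, 0.192, 0.08], "delta_rot": [0, 0, 0], "claw": 50},
    {"delta_pos": [-0.1265, 0.192, 0.08], "delta_rot": [0, 0, 0], "claw": 50},
    {"delta_pos": [-0.1265, 0.192, 0.08], "delta_rot": [0, 0, 0], "claw": 50},
    {"delta_pos": [-0.1265, 0.192, 0.08], "delta_rot": [0, 0, 0], "claw": 50},
    {"delta_pos": [-0.1265, 0.192, 0.08], "delta_rot": [0, 0, 0], "claw": 50},
  ],
)

```text
time: 5.33
eef_pos: [0.4421, 0.2198, 0.253]
tcp_rot: [0.451, 0.54, -0.459, 0.543]
contact_force: [-0.0, -1.2, -0.1]
opening: 0.584
```

Run:
```python
from h import *
snap('wrist','w4'); snap('top','t4');s=ctrl.get_state();print(s['eef_pos'],s['tcp_rot'],s['opening']*85.4,s['contact_force'])
```

```text
[0.44338732 0.21846351 0.25326899] [ 0.45155942  0.53937586 -0.45981249  0.54197808] 50.109190316909114 [ 0.2261054   0.49725575 -0.58689839]
```

View pics/w4.png

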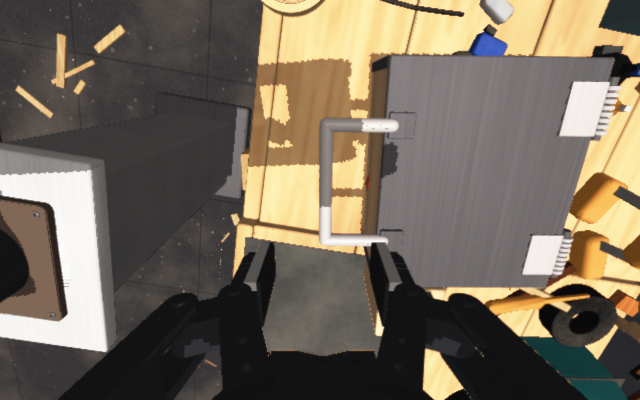

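The wrist picture shows the bar running from (326,122) to (325,241), lid still shut and clear of the bolt.

Run:
```python
from h import *
a,b=onz('w4',326.5,122,.107),onz('w4',325.5,241,.107)
print(a,b,(a+b)/2); m=(a+b)/2; Y=a-b; print(np.arctan2(-Y[0],Y[1]),np.linalg.norm(Y))
e=ctrl.get_state()['eef_pos'];print(m-e)
# hinge corners of the lid
print(onz('w4',614,57,.106))
```

```text
[0.43523408 0.27565009 0.107     ] [0.45444588 0.16303344 0.107     ] [0.44483998 0.21934177 0.107     ]
0.16896812882015252 0.11424361428309371
[ 0.00145266  0.00087826 -0.14626899]
[0.65357024 0.36633337 0.106     ]
```

Emit:
play_rows(
  targets=[
    {"delta_pos": [0.0015, 0.001, -0.035], "delta_rot": [0, 0, 0], "claw": 50},
    {"delta_pos": [0.0015, 0.001, -0.07], "delta_rot": [0, 0, 0], "claw": 50},
    {"delta_pos": [0.0015, 0.001, -0.105], "delta_rot": [0, 0, 0], "claw": 50},
    {"delta_pos": [0.0015, 0.001, -0.141], "delta_rot": [0, 0, 0], "claw": 50},
    {"delta_pos": [0.0015, 0.001, -0.141], "delta_rot": [0, 0, 0], "claw": 50},
    {"delta_pos": [0.0015, 0.001, -0.141], "delta_rot": [0, 0, 0], "claw": 50},
    {"delta_pos": [0.0015, 0.001, -0.141], "delta_rot": [0, 0, 0], "claw": 6},
    {"delta_pos": [0.0015, 0.001, -0.141], "delta_rot": [0, 0, 0], "claw": 6},
    {"delta_pos": [0.0015, 0.001, -0.141], "delta_rot": [0, 0, 0], "claw": 6},
    {"delta_pos": [0.0015, 0.001, -0.141], "delta_rot": [0, 0, 0], "claw": 6},
    {"delta_pos": [0.0015, 0.001, -0.141], "delta_rot": [0, 0, 0], "claw": 6},
    {"delta_pos": [0.0015, 0.001, -0.141], "delta_rot": [0, 0, 0], "claw": 6},
    {"delta_pos": [0.0015, 0.001, -0.141], "delta_rot": [0, 0, 0], "claw": 6},
  ],
  newtons=40,
)

```text
time: 6.52
eef_pos: [0.444, 0.2193, 0.1146]
tcp_rot: [0.45, 0.54, -0.461, 0.541]
contact_force: [-7.6, -2.8, 7.9]
opening: 0.125
```

Run:
```python
from h import *
s=ctrl.get_state();print(s['time'],s['eef_pos'],s['opening']*85.4,s['contact_force'],s['qpos'])
e=s['eef_pos'];yaw=.167;ex=np.array([np.cos(yaw),np.sin(yaw)]);a0=np.arcsin(4/232)
for t in range(5,66,5):
    a=a0+np.radians(t);dx=.232*(np.cos(a0)-np.cos(a));dz=.232*(np.sin(a)-np.sin(a0));print(t,(ex*dx).round(4),dz.round(4))
```

```text
6.5167 [0.44403852 0.21927429 0.11463236] 10.690549200678612 [-7.57770922 -2.75633634  7.89569273] [ 0.25820588  0.06604115  2.11164468 -0.01227359  0.97483632  0.09469603]
5 [0.0012 0.0002] 0.0202
10 [0.0042 0.0007] 0.0402
15 [0.0088 0.0015] 0.0599
20 [0.0151 0.0026] 0.0791
25 [0.0231 0.0039] 0.0977
30 [0.0326 0.0055] 0.1154
35 [0.0436 0.0074] 0.1323
40 [0.056  0.0094] 0.1482
45 [0.0698 0.0118] 0.1629
50 [0.0847 0.0143] 0.1763
55 [0.1008 0.017 ] 0.1883
60 [0.1178 0.0199] 0.1989
65 [0.1356 0.0229] 0.2079
```

Emit:
play_rows(
  targets=[
    {"delta_pos": [0.0003, 0, 0.01], "delta_rot": [0, 0, 0], "claw": 6},
    {"delta_pos": [0.0012, 0.0002, 0.02], "delta_rot": [0, 0, 0], "claw": 6},
    {"delta_pos": [0.0025, 0.0004, 0.03], "delta_rot": [0, 0, 0], "claw": 6},
    {"delta_pos": [0.0042, 0.0007, 0.04], "delta_rot": [0, 0, 0], "claw": 6},
    {"delta_pos": [0.0063, 0.001, 0.05], "delta_rot": [0, 0, 0], "claw": 6},
    {"delta_pos": [0.0088, 0.0015, 0.06], "delta_rot": [0, 0, 0], "claw": 6},
    {"delta_pos": [0.0118, 0.002, 0.0695], "delta_rot": [0, 0, 0], "claw": 6},
    {"delta_pos": [0.0151, 0.0026, 0.079], "delta_rot": [0, 0, 0], "claw": 6},
    {"delta_pos": [0.019, 0.0032, 0.0885], "delta_rot": [0, 0, 0], "claw": 6},
    {"delta_pos": [0.0231, 0.0039, 0.0977], "delta_rot": [0, 0, 0], "claw": 6},
    {"delta_pos": [0.0276, 0.0047, 0.1067], "delta_rot": [0, 0, 0], "claw": 6},
    {"delta_pos": [0.0326, 0.0055, 0.1154], "delta_rot": [0, 0, 0], "claw": 6},
    {"delta_pos": [0.038, 0.0064, 0.124], "delta_rot": [0, 0, 0], "claw": 6},
    {"delta_pos": [0.0436, 0.0074, 0.1323], "delta_rot": [0, 0, 0], "claw": 6},
    {"delta_pos": [0.0436, 0.0074, 0.1323], "delta_rot": [0, 0, 0], "claw": 6},
    {"delta_pos": [0.0436, 0.0074, 0.1323], "delta_rot": [0, 0, 0], "claw": 6},
  ],
)

```text
time: 7.85
eef_pos: [0.4866, 0.2264, 0.2495]
tcp_rot: [0.449, 0.541, -0.462, 0.541]
contact_force: [-11.5, -3.2, 6.2]
opening: 0.121
```

```bash
cat > ang.py <<'E'
from h import *
s=ctrl.get_state();e=s['eef_pos'];print(s['time'],e,s['tcp_rot'].round(3),s['opening']*85.4,s['contact_force'].round(1))
from scipy.spatial.transform import Rotation as R
X=R.from_quat(s['tcp_rot']).as_matrix()[:,0];g=e+.006*X
yaw=.167;ex=np.array([np.cos(yaw),np.sin(yaw)]);b=np.array([.4445,.2193]);h=b+.232*ex
d=(h-g[:2])@ex;print('lid deg (by bar)',np.degrees(np.arctan2(g[2]-.103,d))-1,'radius',np.hypot(d,g[2]-.103))
E
python3 ang.py; python3 -c "
from h import *
snap('wrist','w5');snap('side','s5')"
```

```text
7.85 [0.4865729  0.22638084 0.24945614] [ 0.449  0.541 -0.462  0.541] 10.305952213076825 [-11.5  -3.2   6.2]
lid deg (by bar) 35.55660633559823 radius 0.23581819569719745
```

View pics/w5.png

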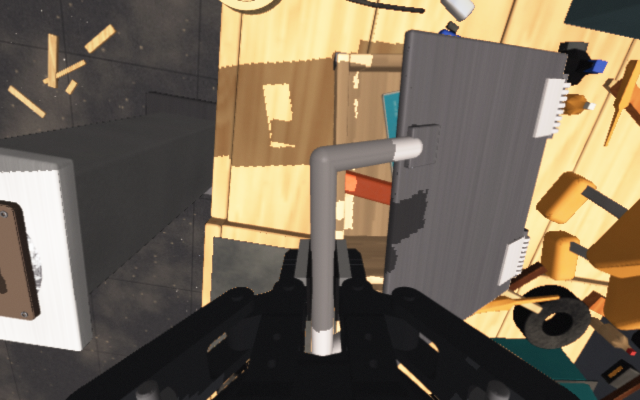

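Emit:
play_rows(
  targets=[
    {"delta_pos": [0.006, 0.001, 0.008], "delta_rot": [0, 0, 0], "claw": 6},
    {"delta_pos": [0.0124, 0.002, 0.016], "delta_rot": [0, 0, 0], "claw": 6},
    {"delta_pos": [0.0192, 0.0032, 0.0235], "delta_rot": [0, 0, 0], "claw": 6},
    {"delta_pos": [0.0262, 0.0044, 0.0306], "delta_rot": [0, 0, 0], "claw": 6},
    {"delta_pos": [0.0335, 0.0056, 0.0375], "delta_rot": [0, 0, 0], "claw": 6},
    {"delta_pos": [0.0411, 0.0069, 0.044], "delta_rot": [0, 0, 0], "claw": 6},
    {"delta_pos": [0.049, 0.0082, 0.05], "delta_rot": [0, 0, 0], "claw": 6},
    {"delta_pos": [0.0572, 0.0096, 0.056], "delta_rot": [0, 0, 0], "claw": 6},
    {"delta_pos": [0.0639, 0.0107, 0.06], "delta_rot": [0, 0, 0], "claw": 6},
    {"delta_pos": [0.0639, 0.0107, 0.06], "delta_rot": [0, 0, 0], "claw": 6},
    {"delta_pos": [0.0639, 0.0107, 0.06], "delta_rot": [0, 0, 0], "claw": 6},
    {"delta_pos": [0.0639, 0.0107, 0.06], "delta_rot": [0, 0, 0], "claw": 6},
  ],
)

```text
time: 8.95
eef_pos: [0.5522, 0.2373, 0.3133]
tcp_rot: [0.45, 0.54, -0.461, 0.542]
contact_force: [-3.6, -2.0, 6.2]
opening: 0.121
```

```bash
python3 ang.py; python3 -c "
from h import *
snap('wrist','w6')"
```

```text
8.95 [0.55221089 0.23726592 0.31329837] [ 0.45   0.54  -0.461  0.542] 10.356748502056922 [-3.6 -2.   6.2]
lid deg (by bar) 57.97900619212731 radius 0.23839462328723268
```

View pics/w6.png

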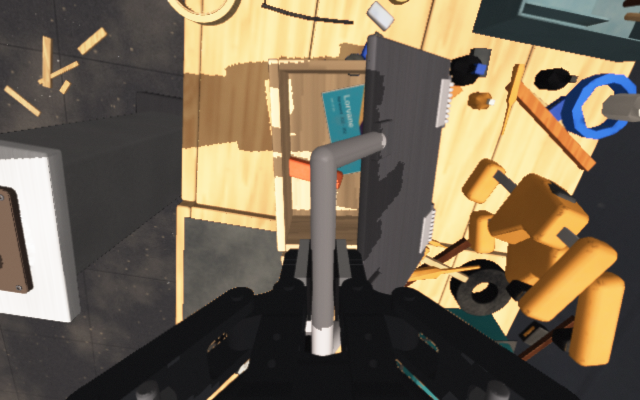

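Lid is past balance at about 57°, bar still between the fingers (bar corner at (323,158)). Next I bring it back to 45°.

Emit:
play_rows(
  targets=[
    {"delta_pos": [-0.0065, -0.001, -0.004], "delta_rot": [0, 0, 0], "claw": 6},
    {"delta_pos": [-0.013, -0.002, -0.009], "delta_rot": [0, 0, 0], "claw": 6},
    {"delta_pos": [-0.0197, -0.0033, -0.014], "delta_rot": [0, 0, 0], "claw": 6},
    {"delta_pos": [-0.026, -0.0044, -0.0195], "delta_rot": [0, 0, 0], "claw": 6},
    {"delta_pos": [-0.032, -0.0054, -0.025], "delta_rot": [0, 0, 0], "claw": 6},
    {"delta_pos": [-0.0379, -0.0064, -0.0304], "delta_rot": [0, 0, 0], "claw": 6},
    {"delta_pos": [-0.0379, -0.0064, -0.0304], "delta_rot": [0, 0, 0], "claw": 6},
    {"delta_pos": [-0.0379, -0.0064, -0.0304], "delta_rot": [0, 0, 0], "claw": 6},
    {"delta_pos": [-0.0379, -0.0064, -0.0304], "delta_rot": [0, 0, 0], "claw": 6},
  ],
)

```text
time: 9.75
eef_pos: [0.5138, 0.2309, 0.2829]
tcp_rot: [0.45, 0.54, -0.461, 0.542]
contact_force: [-2.0, -0.9, 2.3]
opening: 0.118
```

```bash
python3 ang.py; python3 -c "
from h import *
snap('wrist','w7');snap('top','t7')
im=cv2.imread('pics/w7.png');t=cv2.resize(cv2.imread('pics/t7.png')[140:240,235:365],None,fx=2,fy=2)
im[-200:,-260:]=t;cv2.imwrite('pics/c7.png',im)"
```

```text
9.75 [0.51379887 0.23086563 0.28293572] [ 0.45   0.54  -0.461  0.542] 10.050304910730931 [-2.  -0.9  2.3]
lid deg (by bar) 46.069103986690656 radius 0.23756113210374577
```

View pics/c7.png

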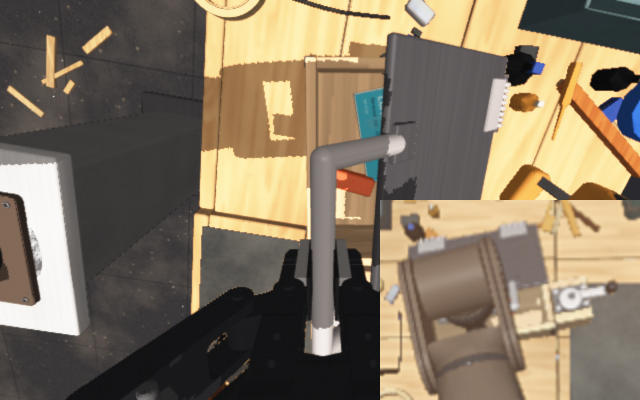

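The lid's left edge runs from (390,34) to (509,57) and the bar corner is at (322,156). The inset shows the lever still over to the right. I'll check the lid angle from those points.

Run:
```python
from h import *
yaw=.167;ex=np.array([np.cos(yaw),np.sin(yaw),0]);ey=np.array([-ex[1],ex[0],0]);O=np.array([.4445,.2193,0])+.142*ex
def pl(u,v,y):
    o,d=ray('w7',u,v);p=o+d*((y-(o-O)@ey)/(d@ey))-O;return p@ex,p[2]
for n,u,v,y in(('front',390,34,.11),('back',509,57,.11),('bar',322,156,.055)):
    x,z=pl(u,v,y);print(n,x,z,np.degrees(np.arctan2(z-.103,.09-x)),np.hypot(z-.103,.09-x))
```

```text
front -0.03836875608692651 0.2295958014535792 44.601587054050206 0.18029152638152152
back 0.09266949216366556 0.10536723431376727 138.4342454021451 0.0035679106922888435
bar -0.07211052822678747 0.2641809627003019 44.83525692395673 0.22860255050844067
```

```bash
python3 -c "
from plant import ctrl
s=ctrl.get_state();print(s['time'],s['opening'],abs(s['dq']).max());print(ctrl.sign_off())"
```

```text
9.85 0.11774780139562926 0.002286063586511044
the job is handed in; nothing more can be done
None
```

The job is done and handed in at about 9.9 s of robot time. The lid is held at roughly 45° with the fingers still gripping the bar.

- **Lever:** I swung it to its stop at about 1.57 rad. The last top view shows it still pointing right, away from the case.
- **Lid:** I raised it by the bar to about 57°, past the balance point and held throughout, then brought it back.

**Last checks:**
- **Angle:** the wrist picture gives 44.6° from the lid's front edge and 44.8° from the bar. The tool position with nominal grip geometry reads 46.1°, because the bar sits a few mm lower in the pads than that assumes. Corrected for that, it is about 45°.
- **Hold:** the arm was still, and the opening reads about 10 mm on the 12 mm bar. The wrist force was about 3 N at the end; the highest end-of-move reading was about 14 N.
- **Bystanders:** I did not go near them, but I also did not measure their positions again afterwards.

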